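Load a resin cartridge into a bench dispenser and clamp it home

TASK

Load the resin cartridge into the table dispenser: stand it upright in the cradle's pocket and let go of it, then swing the hinged clamp over onto it and press the clamp's handle down until the cartridge is felt to come fully home against the outlet valve. Press gently - ease up as soon as it bottoms, or the cartridge cracks - then leave the clamp closed on it and let go, without disturbing the other things on the table.

Things in the scene. Friction and masses are not known exactly. Their poses are not given: they have to be found in the camera images.
- cartridge: Resin cartridge: a loose upright white plastic box, 46 mm (its x) by 32 mm (its y) by 80 mm tall (its z), with a thin grey band near the top; flat top and bottom, 80 to 170 g. Origin at the centre of its underside. Best grasped across its 32 mm sides (along its y) near the top.
- cradle: The dispenser, fixed to the table: an aluminium base plate 225 mm (x) by 110 mm (y) by 8 mm, with the pocket at its middle and two 110 mm tall hinge posts at its +x end (70 mm from the pocket axis, at y = -50 and +50 mm). Origin on the table under the pocket's axis, z up; -x is the open side towards which the clamp closes.
- pocket: Grey rectangular pocket on the cradle, with the cradle's origin and axes. Inside 48.4 mm (x) by 34.4 mm (y): 1.2 mm play on each side of the cartridge (its x along the cradle's x, either way round). Walls 6 mm thick reach 50 mm above the table, an outward flared lip 55 mm. Never push the cartridge against it with more than 30 N.
- pocket_mouth (a point): Point on the pocket's axis, 53 mm above the table; axes of the cradle. Inside the pocket a sprung seat (2.8 N at first, 4.2 N deep down) carries the cartridge with its underside 28 mm above the table, so it stands proud until the clamp drives it down.
- outlet: Fixed outlet in the pocket floor, origin on its axis, 8 mm above the table. Its brass valve, 16 mm across, is met by the cartridge on its way down, yields 3 mm (2 to 6 N), then stops dead: that is home. The stop's depth is set anew each time and shown by no pose: at home the cartridge's underside is 10 to 22 mm above the table; only the rise in force tells.
- clamp (a joint): Clamp angle, rad: 0 with its arms level (pointing to the cradle's -x), growing as it opens upward, 1.57 upright, 2.0 fully back; starts at 1.75 to 1.95. It meets the cartridge on its seat at about 0.29 and is home at 0.02 to 0.21. The stiff hinge (friction 1.2 N m) stays where it is left, also against the springs of seat and valve.
- clamp_handle (a point): Centre of the clamp's handle, a round steel bar 14 mm thick running along the cradle's y between the clamp's two flat arms (68 mm clear between, 14 mm high, at y = -40 and +40 mm); 170 mm from the hinge. Moves with the clamp. A black presser roller, 16 mm thick and turning freely, runs parallel to it 70 mm from the hinge.
- clamp_hinge (a point): Centre of the clamp's hinge axis (along the cradle's y), 70 mm to +x of the pocket axis, 96 mm above the table; axes of the cradle. Swinging the clamp takes about 7 N at its handle, driving home 9 to 12 N. Clamp and cartridge may press on each other with 45 N at most, about 25 N down on the handle; stopping at 15 to 18 N on the handle is right.
- bottle_tall: Bystander: white bottle with black cap, 60 mm across, 170 mm tall; origin under its centre.
- bottle_short: Bystander: white bottle with white cap, 56 mm across, 150 mm tall; origin under its centre.
- cup: Bystander: empty clear mixing cup, 72 mm across the rim, 85 mm tall; origin under its centre.
- mould: Bystander: flat grey casting mould with six cells, 110 by 160 by 22 mm; origin under its centre.
There are look-alikes about, which are no part of the job. What is shaped like the cartridge but green, purple or yellow is not meant.

How it is judged:
By the outcome, as a careful person would: the job done as asked, in the order asked, and still so for the second after the job is handed in, with the robot touching nothing.
It also fails if it takes over 72 s, if anything falls off the work surface, if the arm or the gripper's body presses on something with over 40 N, if the wrist force passes 120 N, or if a joint passes its speed limit or range.

ROBOT

A 6-joint arm with a two-finger parallel gripper is mounted at the origin on the work surface. World frame = base frame: x ahead of the robot, y to its left, z up, the work surface at z = 0. Lengths are in m, angles in rad, forces in N, time in s.
With the tool pointing down it reaches from about 0.25 to 0.775 m from the base axis. Payload 8.9 kg.
Tool frame: the origin (TCP) lies at the very end of the fingers, on their centre line; the grasp point (between the pads) lies manip.tcp_to_grasp behind it (manip.tcp_to_grasp is the distance from the TCP to the grasp point, in m); z points along the fingers, y is the line along which they close (so a half turn about z gives the same grasp; the last joint's range is limited). The gripper opens to 85 mm and grips with 20 to 120 N. Pads are 22 mm wide; open, the fingers measure 114 mm over their backs; the gripper's body (76 mm by 85 mm) begins 54 mm behind the grasp point. The pads swing forward as they close: fully open they stand 13 mm farther back than shut.
Start: joints at [1.065, 0.291, -0.153, 1.127, 0, 1.431], TCP at [0.188, 0.49, 0.231] pointing down, gripper open.
Joint ranges: [-2.52, 2.52], [-0.91, 1.74], [-1.3, 1.37], [-1.96, 2.02], [-1.52, 1.47], [-3.14, 3.14]. Speed limits (rad/s): [2.22, 2.22, 2.79, 3.14, 3.14, 3.14].

INTERFACE

Orientations are given as a unit quaternion [x, y, z, w].
In Python, from plant import manip gives the robot as it stands. Calls block until the motion is done:
- manip.goto(position, orientation): joint-space move of the TCP to a pose.
- manip.line_to(position, orientation=None, speed=0.15, until_force=None): straight line of the TCP; orientation=None keeps the orientation; speed is the mean speed in m/s. With until_force (N) it stops when the force on the tool has changed by that much, and returns True; else False.
- manip.set_joints(angles): joint-space move.
- manip.ungrasp() and manip.grasp(squeeze=None): open the fingers fully, or close them until they stop; squeeze is the grip in N (None keeps the last).
- manip.wait(seconds).
- manip.inverse_kinematics(position, orientation): joint angles nearest the present ones, or None.
- manip.grab_frame(name): name is "scene" or "top" or "wrist"; returns (picture, depth): 384x512x3 uint8, blue, green, red; 384x512 float32, m along the optical axis (not along the pixel's ray), 0 where there is no reading.
- manip.camera_model(name): a dict with "K" (3x3 intrinsics, pixels), "dist_coeffs" ([k1, k2, p1, p2, k3] as OpenCV has them; the pictures are not rectified), "pose" (4x4, takes a point from camera to world coordinates). Camera axes: x right, y up, looking along -z (the intrinsics and any distortion apply to the point x, -y, -z); pixel columns grow to the right and rows downward; lengths in m; the calibration is good to about 2 mm. A picture is of the moment at which its call begins: read the wrist's pose just before it. camera_model takes no time and is no camera call; for the wrist camera it gives the pose at the moment of the call.
A pose or a line that the arm cannot do raises manip.IKError and nothing moves.
- manip.close_job(): hands the job in; it is judged then, once.
Readings, each from a call of its own:
- manip.read_clock(): time.
- manip.read_joints(): joint angles.
- manip.read_joint_velocities(): joint speeds.
- manip.read_joint_efforts(): joint torques, N m.
- manip.read_tool_pos(): TCP position.
- manip.read_orientation(): TCP orientation.
- manip.read_ft_force(): force on the tool from outside, world axes, zero at the start.
- manip.read_ft_torque(): the same for the moment, N m.
- manip.read_opening(): finger opening in m.
- manip.read_grip_force(): force on a finger pad.
Only numpy, scipy, OpenCV 4.12 (cv2) and the standard library are available. Lean on these libraries where they do the work, as an engineer would, in place of code of your own. Each camera call takes 0.05 s, during which the arm holds its last target. There are 200 camera calls.

## Working session

There is one attempt and no reset: what is moved stays moved. The work goes in short steps, each a Python script; the robot and the scene stay as the last script left them, time stands still between calls to the robot, and variables do not carry over. Pictures are saved under pics/ and viewed, at most 10 in all, crops included, and the job is handed in when it is done.

```bash
mkdir -p pics; ls
python3 - <<'E'
from plant import manip
import cv2, numpy as np
ims=[]
for n in("scene","top"):
    p,d=manip.grab_frame(n); m=manip.camera_model(n)
    np.savez(n+".npz",p=p,d=d,K=m["K"],dist=m["dist_coeffs"],pose=m["pose"])
    print(n,np.round(m["K"],1).tolist(),m["dist_coeffs"],np.round(m["pose"],3).tolist(),(d>0).mean())
    cv2.imwrite(f"pics/{n}1.png",p)
print(manip.tcp_to_grasp,manip.read_clock(),manip.read_orientation(),manip.read_opening())
E
```

```text
pics
scene [[475.1, 0.0, 252.8], [0.0, 475.1, 193.4], [0.0, 0.0, 1.0]] [-0.15963675  0.          0.          0.          0.        ] [[-0.197, -0.566, 0.8, 1.5], [0.98, -0.101, 0.17, 0.199], [-0.016, 0.818, 0.575, 0.779], [0.0, 0.0, 0.0, 1.0]] 0.9845784505208334
top [[490.1, 0.0, 256.5], [0.0, 490.1, 183.8], [0.0, 0.0, 1.0]] [-0.04532292  0.          0.          0.          0.        ] [[0.025, 0.996, -0.088, 0.412], [-0.999, 0.023, -0.023, 0.0], [-0.021, 0.089, 0.996, 1.411], [0.0, 0.0, 0.0, 1.0]] 0.9959259033203125
0.0187 0.1 [ 1.82353866e-01  9.83232803e-01 -5.35424134e-04 -1.87202452e-04] 0.08544933578997764
```

View pics/scene1.png

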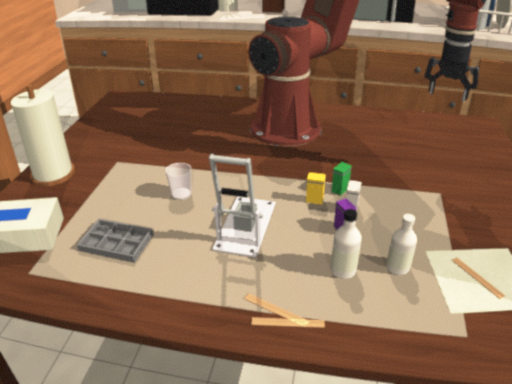

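View pics/top1.png

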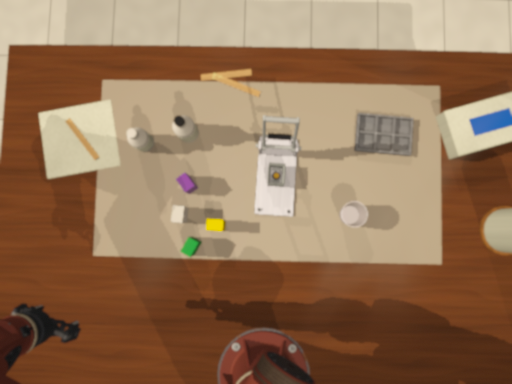

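The top view shows the cartridge (white) at about (178,214), between yellow (215,225), green (191,246) and purple (187,183). The cradle's pocket is at (276,175), with the hinge posts and the clamp's handle up-image (+x) at rows 120-150. I'll get rough positions here, then refine with the wrist camera.

```bash
cat > h.py <<'E'
import cv2, numpy as np
from scipy.spatial.transform import Rotation as R
def rays(m,px):
    u=cv2.undistortPoints(np.float64(px).reshape(-1,1,2),np.array(m["K"]),np.array(m["dist"])).reshape(-1,2)
    d=np.c_[u[:,0],-u[:,1],-np.ones(len(u))]
    T=np.array(m["pose"]); return T[:3,3],d@T[:3,:3].T
def plane(m,px,z):
    o,d=rays(m,px); return o+d*((z-o[2])/d[:,2])[:,None]
def cloud(m,depth):
    v,u=np.mgrid[:depth.shape[0],:depth.shape[1]]
    o,d=rays(m,np.c_[u.ravel(),v.ravel()])
    P=(o+d*depth.ravel()[:,None]).reshape(*depth.shape,3); P[depth<=0]=np.nan; return P
def load(n): return dict(np.load(n+".npz"))
def down(yaw): # tool pointing down, tool y along world direction yaw
    y=np.array([np.cos(yaw),np.sin(yaw),0]); z=np.array([0,0,-1.]); x=np.cross(y,z)
    return R.from_matrix(np.c_[x,y,z]).as_quat()
def snap(manip,name,f):
    m=manip.camera_model(name); p,d=manip.grab_frame(name)
    np.savez(f+".npz",p=p,d=d,K=m["K"],dist=m["dist_coeffs"],pose=m["pose"]); cv2.imwrite(f"pics/{f}.png",p); return load(f)
E
python3 - <<'E'
from h import *
m=load("top"); P=cloud(m,m["d"]); hsv=cv2.cvtColor(m["p"],cv2.COLOR_BGR2HSV)
def blob(name,mask):
    n,l,s,c=cv2.connectedComponentsWithStats(mask.astype(np.uint8))
    for i in range(1,n):
        if s[i,4]>25:
            q=P[l==i]; print(name,s[i],np.round(np.nanmedian(q,0),3), 'rect',cv2.minAreaRect(np.float32(q[~np.isnan(q[:,0]),:2])))
Z=P[...,2]; X=P[...,0];Y=P[...,1]
tab=(Y>-.5)&(Y<.5)&(X>.2)&(X<.8)
print("table z",np.nanmedian(Z[tab]))
blob("h70-90",tab&(Z>.07)&(Z<.09))
blob(">.1",tab&(Z>.1))
blob("h45-58",tab&(Z>.045)&(Z<.06))
blob("plate",tab&(Z>.004)&(Z<.03)&(hsv[...,1]<40)&(hsv[...,2]>150))
E
```

```text
table z 0.0012364901101790116
h70-90 [180 123  16  16  44] [0.663 0.215 0.08 ] rect ((0.6687515377998352, 0.2203865349292755), (0.018295757472515106, 0.05483657121658325), 47.23868179321289)
h70-90 [136 130  13  19  48] [0.638 0.341 0.079] rect ((0.6449378728866577, 0.3472064733505249), (0.021883465349674225, 0.0536598302423954), 65.2068099975586)
h70-90 [176 172  19  21 205] [0.531 0.227 0.08 ] rect ((0.5313573479652405, 0.228085458278656), (0.046146512031555176, 0.03256819024682045), 36.02589416503906)
h70-90 [342 201  26  26 117] [ 0.466 -0.253  0.082] rect ((0.45619624853134155, -0.238572359085083), (0.0713692307472229, 0.06285299360752106), 18.97870445251465)
h70-90 [171 205  14  18 211] [0.445 0.245 0.08 ] rect ((0.44379478693008423, 0.24551625549793243), (0.03305651992559433, 0.046399347484111786), 86.72276306152344)
h70-90 [206 218  18  13 204] [0.418 0.143 0.08 ] rect ((0.41700926423072815, 0.142947718501091), (0.04549942910671234, 0.03209624066948891), 87.18377685546875)
h70-90 [180 237  19  20 211] [0.356 0.21  0.08 ] rect ((0.35562118887901306, 0.21064941585063934), (0.03
[... 1161 characters left out ...]
334994733333588), 86.72189331054688)
h45-58 [355 204  10  21  38] [ 0.455 -0.26   0.051] rect ((0.4547373354434967, -0.25549963116645813), (0.022114785388112068, 0.05542405694723129), 88.6507568359375)
plate [266 137  27   9 126] [ 0.66  -0.029  0.009] rect ((0.6617293953895569, -0.02866893634200096), (0.07597684115171432, 0.018704531714320183), 85.92692565917969)
plate [ 255  148   42   68 1907] [ 0.527 -0.021  0.009] rect ((0.5448869466781616, -0.02121809870004654), (0.11034556478261948, 0.1937554031610489), 87.32982635498047)
plate [343 206  16  18 113] [ 0.453 -0.237  0.006] rect ((0.4552289545536041, -0.23630329966545105), (0.046993836760520935, 0.04200223088264465), 28.939071655273438)
```

Run:
```python
from h import *
from plant import manip
q=down(np.radians(86.7)); q0=manip.read_orientation()
print("cur yaw of tool y",R.from_quat(q0).as_matrix()[:,1])
for s in(0,np.pi):
    print(manip.inverse_kinematics([.444,.2455,.25],down(np.radians(86.7)+s)),manip.inverse_kinematics([.5617,-.022,.2],down(np.radians(87.3)+s)))
y=R.from_quat(q0).as_matrix()[:,1]; s=0 if y[1]>0 else np.pi
manip.goto([.444,.2455,.25],down(np.radians(86.7)+s))
m=snap(manip,"wrist","w1"); P=cloud(m,m["d"]); Z=P[...,2]
print("cam",m["pose"][:3,3],-m["pose"][:3,2],manip.read_tool_pos(),manip.read_clock())
k=((Z>.075)&(Z<.085)).astype(np.uint8)
n,l,st,c=cv2.connectedComponentsWithStats(k)
for i in range(1,n):
    if st[i,4]>300:
        p=P[l==i]; cs,_=cv2.findContours((l==i).astype(np.uint8),0,2); 
        r=cv2.minAreaRect(np.float32(plane(m,cv2.convexHull(cs[0]).reshape(-1,2),np.nanmedian(p[:,2]))[:,:2]))
        print(st[i],np.nanmedian(p,0),r,m["p"][l==i].mean(0))
```

```text
cur yaw of tool y [ 0.35859241  0.93349356 -0.00112117]
[ 0.36090211  0.24714523 -0.16288874  1.16076236  0.          0.41849798] [-0.16919825  0.37954406 -0.10877338  1.08247888  0.         -0.12207436]
[ 0.36090211  0.24714523 -0.16288874  1.16076236  0.         -2.72309467] [-0.16919825  0.37954406 -0.10877338  1.08247888  0.          3.0195183 ]
cam [0.3606045  0.25165404 0.39377497] [ 0.32133762 -0.01813238 -0.94679108] [0.44348174 0.24630524 0.24994624] 1.4833
[ 186   41   54   67 2124] [0.35478325 0.2104176  0.0812056 ] ((0.3554992973804474, 0.21033714711666107), (0.03224298357963562, 0.04580644518136978), 62.015846252441406) [ 65.12900188 121.69585687  57.9039548 ]
[ 119  132   55   36 1783] [0.41598818 0.14351209 0.08108992] ((0.41649991273880005, 0.14357444643974304), (0.04725855588912964, 0.03244448080658913), 86.67668151855469) [ 73.02972518 160.28323051 184.53561413]
[ 242  147   35   49 1649] [0.44228151 0.24480613 0.08116619] ((0.44308629631996155, 0.24506118893623352), (0.031614188104867935, 0.04661739990115166), 85.65984344482422) [155.2995755  170.01334142 179.88235294]
[ 221  230   52   49 1351] [0.52902636 0.22755137 0.08118339] ((0.5292455554008484, 0.22784802317619324), (0.04770535230636597, 0.03340643271803856), 37.31166458129883) [98.16728349 45.83419689 90.17024426]
[237 347  51  23 357] [0.65678516 0.23600047 0.08031521] ((0.6631450057029724, 0.23504070937633514), (0.057988084852695465, 0.031025737524032593), 88.1032943725586) [81.24089636 94.17927171 99.2745098 ]
```

View pics/w1.png

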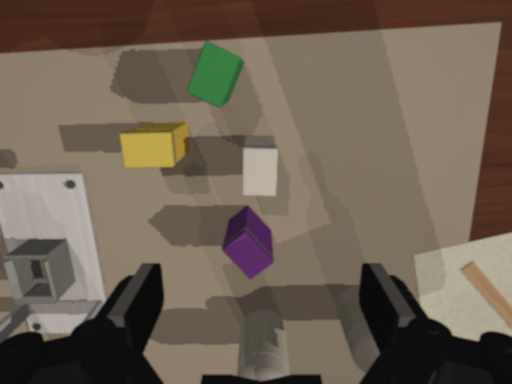

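The wrist view shows the white cartridge top at (260,170), yaw about -4°, with nothing in the way of the fingers. Next: look at the pocket, then grasp.

Run:
```python
from h import *
from plant import manip
manip.goto([.53,-.022,.25],down(np.radians(87.3)))
m=snap(manip,"wrist","w2"); P=cloud(m,m["d"]); X,Y,Z=P[...,0],P[...,1],P[...,2]
print(manip.read_tool_pos(),manip.read_clock())
for lo,hi,nm in((.050,.060,"lip"),(.005,.014,"plate")):
    k=((Z>lo)&(Z<hi)&(abs(X-.55)<.13)&(abs(Y+.022)<.08)).astype(np.uint8)
    n,l,st,c=cv2.connectedComponentsWithStats(k)
    for i in range(1,n):
        if st[i,4]>150:
            cs,_=cv2.findContours((l==i).astype(np.uint8),cv2.RETR_CCOMP,2)
            for q in cs:
                if cv2.contourArea(q)>100:
                    z=np.nanmedian(Z[l==i]); print(nm,st[i],z,cv2.minAreaRect(np.float32(plane(m,q.reshape(-1,2),z)[:,:2])))
v=m["p"][:,:]; cv2.imwrite("pics/w2b.png",v)
t=load("top");Q=cloud(t,t["d"]); k=(Q[...,2]>.22)&(abs(Q[...,1]+.03)<.1)&(Q[...,0]>.55)
print("handle",np.median(Q[k],0),k.sum(),Q[k].min(0),Q[k].max(0))
```

```text
[ 0.52984512 -0.02055721  0.25004906] 2.6167
lip [ 236  166   48   58 1338] 0.054475028312795576 ((0.5619226098060608, -0.023013398051261902), (0.049328748136758804, 0.06261099129915237), 87.2906265258789)
lip [ 236  166   48   58 1338] 0.054475028312795576 ((0.5605034232139587, -0.022792255505919456), (0.035884007811546326, 0.04931480810046196), 87.29169464111328)
plate [  208    81   103   187 14158] 0.009253653300886733 ((0.5614036321640015, -0.02304071933031082), (0.10939908027648926, 0.22408606112003326), 87.3929443359375)
plate [  208    81   103   187 14158] 0.009253653300886733 ((0.5726761817932129, -0.023705512285232544), (0.058280233293771744, 0.08277003467082977), 87.29035949707031)
plate [245 173  30  31 550] 0.009537114942288094 ((0.5686328411102295, -0.023611431941390038), (0.03443967178463936, 0.03682375326752663), 88.0087890625)
plate [245 173  30  31 550] 0.009537114942288094 ((0.5645801424980164, -0.02316804602742195), (0.017731381580233574, 0.017967505380511284), 43.246116638183594)
handle [ 0.66663583 -0.02765131  0.26707146] 272 [ 0.65164563 -0.07022027  0.2216249 ] [0.67846005 0.01542183 0.27589655]
```

View pics/w2.png

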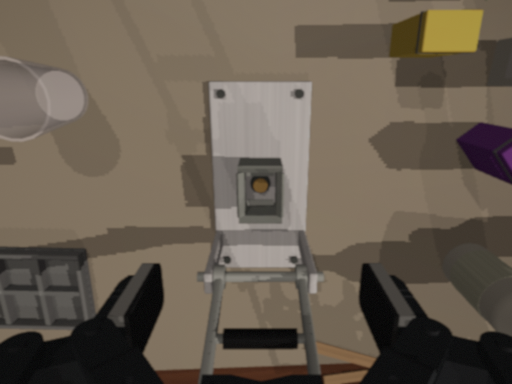

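The wrist view shows the empty pocket at (260,188) with the brass valve visible, and the clamp leaning back at about 1.78 rad. Pocket centre is (0.561,-0.023), yaw -2.7°. Now the grasp.

Run:
```python
from h import *
from plant import manip
q=down(np.radians(86.2)); c=np.array([.4432,.2452])
manip.goto([*c,.20],q); manip.wait(.3); print(manip.read_tool_pos()); 
manip.line_to([*c,.12],speed=.2)
print(manip.line_to([*c,.046],speed=.1,until_force=6)); manip.wait(.2); p=manip.read_tool_pos(); print(p)
manip.grasp(45); print(manip.read_opening(),manip.read_grip_force(),manip.read_tool_pos(),manip.read_ft_force())
manip.line_to([*c,.20],speed=.2); print(manip.read_opening())
q=down(np.radians(87.3))
manip.goto([.5612,-.023,.20],q); manip.wait(.4); print(manip.read_tool_pos(),manip.read_ft_force())
m=snap(manip,"wrist","w3"); t=snap(manip,"top","t3"); P=cloud(m,m["d"])
print(manip.read_clock())
n=np.array(m["d"]); k=((P[...,2]>.20)&(P[...,2]<.26)&(abs(P[...,0]-.561)<.05)&(abs(P[...,1]+.023)<.014))
if k.sum()>20: print("cart top",k.sum(),np.median(P[k],0),np.percentile(P[k],[2,98],0))
```

```text
[0.44371208 0.24453263 0.20008307]
False
[0.443644   0.24535618 0.04657505]
0.03148356577002204 45.23528516292572 [0.4432638  0.24525257 0.04612225] [-1.1788526  -0.82999587  3.24258667]
0.031472939847199205
[ 0.56118791 -0.02247411  0.20008945] [-0.33745913 -0.47707671 -1.88120221]
8.7333
cart top 10124 [ 0.55184119 -0.02287984  0.23500513] [[ 0.53808315 -0.03626253  0.20368333]
 [ 0.58264856 -0.00955028  0.23629201]]
```

View pics/w3.png

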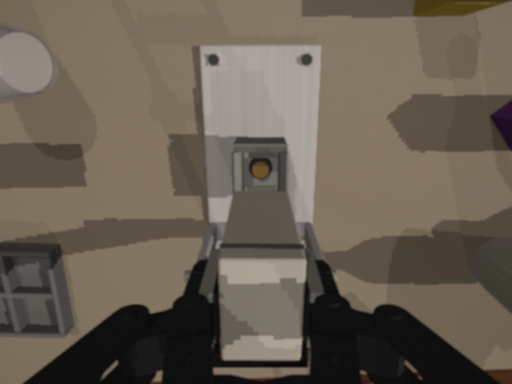

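The cartridge is held squarely, its top at (260,300) and front face at x≈0.538, so its centre lies over the pocket. Now I insert it, watching the force.

Run:
```python
from h import *
from plant import manip
c=[.5612,-.023]
manip.line_to([*c,.112],speed=.15); manip.wait(.3)
print(manip.read_tool_pos(),manip.read_ft_force())
print(manip.line_to([*c,.0735],speed=.03,until_force=6)); print(manip.read_tool_pos(),manip.read_ft_force()); manip.wait(.3)
print(manip.read_tool_pos(),manip.read_ft_force(),manip.read_opening(),manip.read_clock())
snap(manip,"wrist","w4")
```

```text
[ 0.56160056 -0.02306503  0.11266251] [ 0.28903318  0.07298521 -1.99645292]
False
[ 0.56119431 -0.0229833   0.07375056] [-1.17129329 -0.48890698  1.99482246]
[ 0.56121001 -0.02298765  0.07355926] [-1.66269907 -0.41289924  1.33553677] 0.03173057910798014 11.5
```

The cartridge is in, riding on the sprung seat at about 3 N. Now I release it, check it, go over the clamp and push the handle from behind with closed fingers.

```bash
cat > clamp.py <<'E'
from h import *
yaw=np.radians(-2.7); u=np.array([np.cos(yaw),np.sin(yaw)]); C=np.array([.5612,-.0230]); Q=down(np.pi/2+yaw)
def pt(x,z): return [*(C+u*x),z]
def handle(a): return 0.070-.170*np.cos(a), .096+.170*np.sin(a)
E
python3 - <<'E'
from clamp import *
from plant import manip
manip.ungrasp(); manip.wait(.2); print(manip.read_opening())
manip.line_to([*C,.20],speed=.15); m=snap(manip,"wrist","w5"); P=cloud(m,m["d"]); Z=P[...,2]
k=(abs(P[...,0]-.56)<.04)&(abs(P[...,1]+.023)<.03)&(Z>.08)&(Z<.13); p=P[k]
print("cart top",np.median(p,0),k.sum(),cv2.minAreaRect(np.float32(p[abs(p[:,2]-np.median(p[:,2]))<.003][:,:2])))
manip.grasp(20)
manip.goto([*C,.30],Q)
t=snap(manip,"top","t5"); T=cloud(t,t["d"]); k=(T[...,2]>.22)&(abs(T[...,1]+.03)<.035)&(T[...,0]>.62)&(T[...,0]<.72)
print("bar",np.median(T[k],0),k.sum())
x,z=handle(1.78); print(pt(x,z),manip.inverse_kinematics(pt(x+.05,.235),Q),manip.inverse_kinematics(pt(x+.05,.31),Q),manip.read_clock())
E
```

```text
0.08527886094469132
cart top [ 0.55719346 -0.02283205  0.10907875] 3029 ((0.5616729259490967, -0.02296142466366291), (0.03212356194853783, 0.046207819133996964), 86.4429702758789)
bar [nan nan nan] 0
[np.float64(0.6663888677012636), np.float64(-0.027960581076829263), np.float64(0.2622934231573676)] [-0.14414896  0.68730284  0.49861357  1.38210706  0.         -0.09702507] [-0.14414896  0.70114471  0.71714784  1.58679945  0.         -0.09702507] 14.6667
  return _methods._mean(a, axis=axis, dtype=dtype,
  ret = um.true_divide(
```

View pics/w5.png

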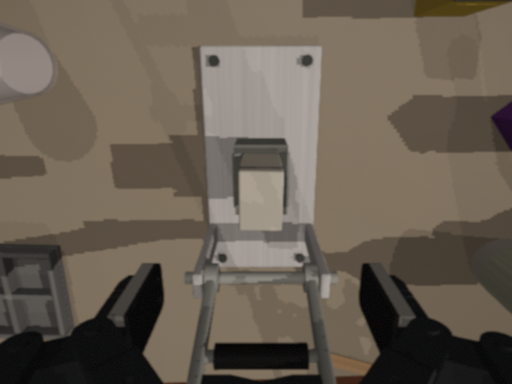

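The cartridge stands upright in the pocket, its top at (262,195) and 109 mm high. Next I go over the handle, come down behind it and push.

Run:
```python
from clamp import *
from plant import manip
manip.line_to(pt(0,.31),Q,speed=.2); manip.line_to(pt(.150,.31),Q,speed=.2)
r=manip.line_to(pt(.150,.243),Q,speed=.1,until_force=5); print(r,manip.read_tool_pos())
if not r:
    r=manip.line_to(pt(.095,.243),Q,speed=.04,until_force=3)
    p=manip.read_tool_pos(); x0=(p[:2]-C)@u; print(r,x0,p,manip.read_ft_force(),manip.read_clock())
```

```text
False [ 0.71122707 -0.03012084  0.24401718]
True 0.12468059044292083 [ 0.68574316 -0.02885254  0.24307742] [-0.29521946 -0.40607884  0.31030316] 17.3833
```

Run:
```python
from clamp import *
from plant import manip
for a in np.linspace(1.75,.8,9):
    x,z=handle(a); r=manip.line_to(pt(x+.0175,z-.015),Q,speed=.1,until_force=30)
    f=manip.read_ft_force(); print(round(a,2),r,np.round(f,1))
    if r: break
p=manip.read_tool_pos(); print(p,manip.read_clock())
if not r:
    m=snap(manip,"scene","s6"); cv2.imwrite("pics/s6c.png",cv2.resize(m["p"][100:300,130:430],None,fx=2,fy=2))
```

```text
1.75 False [-0.2  0.2 -0.1]
1.63 False [ 2.2 -0.1  1.4]
1.51 False [ 1.7 -0.2  0.7]
1.39 False [ 1.  -0.7  0.7]
1.27 False [ 1.5 -0.1  0.2]
1.16 False [ 0.3 -0.3 -0.1]
1.04 False [ 1.9 -0.8 -1.8]
0.92 False [ 2.9 -1.3 -2.2]
0.8 False [ 3.4 -1.4 -3.5]
[ 0.53069486 -0.02155083  0.20281627] 20.4333
```

View pics/s6c.png

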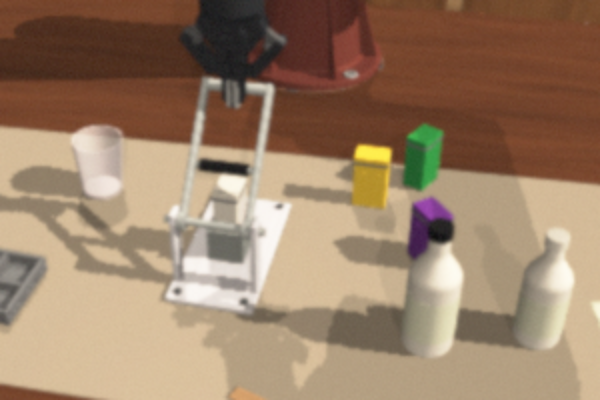

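The view shows the clamp swung over to about 0.8 rad, the fingers behind its handle and everything else in place. Now I move on top of the handle and press down.

Run:
```python
from clamp import *
from plant import manip
p=manip.read_tool_pos(); x0=(p[:2]-C)@u
manip.line_to(pt(x0+.015,p[2]),Q,speed=.1)
x,z=handle(.8)
manip.line_to(pt(x0+.015,z+.04),Q,speed=.15); manip.line_to(pt(x,z+.04),Q,speed=.1)
r=manip.line_to(pt(x,z-.005),Q,speed=.03,until_force=3); print("touch",r,manip.read_tool_pos()[2]-z,manip.read_ft_force())
ok=r
if ok:
    for a in np.linspace(.75,.42,4):
        x,z=handle(a); r=manip.line_to(pt(x,z+.007),Q,speed=.06,until_force=18)
        print(round(a,2),r,np.round(manip.read_ft_force(),1),np.round(manip.read_tool_pos(),4))
        if r: break
print(manip.read_clock())
```

```text
touch True 0.005482019895640566 [-1.77142286  0.16034008  2.65025309]
0.75 False [0.6 0.  2. ] [ 0.507  -0.0205  0.2189]
0.64 False [-0.3  0.2  0.4] [ 0.4946 -0.0198  0.2043]
0.53 False [ 0.1 -0.4 -0.5] [ 0.4846 -0.0193  0.1888]
0.42 False [0.9 0.1 0.2] [ 0.4762 -0.019   0.1723]
24.475
```

Run:
```python
from clamp import *
from plant import manip
p=manip.read_tool_pos(); x0=(p[:2]-C)@u
manip.line_to(pt(x0,p[2]+.004),Q,speed=.03); manip.wait(.2); print(np.round(manip.read_ft_force(),1))
a,b=np.array([x0,p[2]+.004]),np.array(handle(-.02))+[0,.007]
# straight piecewise: to just under cartridge contact, then slow to home
x,z=handle(.30); r=manip.line_to(pt(x,z+.007),Q,speed=.02,until_force=16); print("pre",r,np.round(manip.read_ft_force(),1))
if not r:
    f0=np.round(manip.read_ft_force(),1)
    manip.line_to(pt(x,z+.010),Q,speed=.03); manip.wait(.2)
    r=manip.line_to(pt(*b),Q,speed=.01,until_force=15.5)
    f=manip.read_ft_force(); p=manip.read_tool_pos()
    print("press",r,f,p,"angle",np.arcsin((p[2]-.007-.096)/.17),manip.read_clock())
    manip.line_to([p[0],p[1],p[2]+.006],Q,speed=.05)
    print(np.round(manip.read_ft_force(),1))
```

```text
[-0.4 -0.4  0.2]
pre False [-3.6  0.3  3.6]
press True [-0.42296625  1.72293317  4.39688709] [ 0.46255962 -0.0183211   0.12186305] angle 0.11118804889528688 30.0583
[-0.1  0.6 -0.4]
```

It stopped at about 0.11 rad, inside the allowed range. One gentle repeat press will tell a dead stop from a friction peak.

Run:
```python
from clamp import *
from plant import manip
p=manip.read_tool_pos(); x0=(p[:2]-C)@u
for thr in (5,9,13,16.5):
    manip.line_to(pt(x0,.128),Q,speed=.05); manip.wait(.2)
    r=manip.line_to(pt(x0-.002,.103),Q,speed=.01,until_force=thr)
    q=manip.read_tool_pos(); print(thr,r,q[2],np.round(manip.read_ft_force(),1))
manip.line_to(pt(x0,.128),Q,speed=.05); print(manip.read_clock())
```

```text
5 True 0.12187501083220223 [-1.4 -0.4  5.9]
9 True 0.12176033047054197 [-1.3 -0.7  6.5]
13 True 0.12161072715319514 [-1.1  0.   6.4]
16.5 True 0.12142971833694426 [-1.3  0.4  7.4]
36.6417
```

The stop is hard: only 0.2 mm more travel between 13 and 16.5 N, above the 9-12 N it takes to drive home. I retreat and check.

Run:
```python
from clamp import *
from plant import manip
p=manip.read_tool_pos()
manip.line_to([p[0],p[1],.26],Q,speed=.2); manip.goto([.40,.10,.32],Q)
m=snap(manip,"scene","s9"); t=snap(manip,"top","t9"); manip.wait(.3)
cv2.imwrite("pics/s9c.png",np.vstack([cv2.resize(m["p"][130:280,70:430],(720,300)),cv2.resize(t["p"][100:270,100:440],(600,300))[:, :].copy() if 0 else cv2.resize(t["p"][100:250,100:460],(720,300))]))
P=cloud(t,t["d"]); k=(abs(P[...,1]+.02)<.03)&(abs(P[...,0]-.47)<.04)&(P[...,2]>.07); print("bar",np.median(P[k],0) if k.any() else None,k.sum(),manip.read_ft_force(),manip.read_clock())
```

```text
bar [ 0.46305176 -0.0202159   0.12025217] 122 [ 0.06688165 -0.12560889  0.03076931] 38.4917
```

View pics/s9c.png

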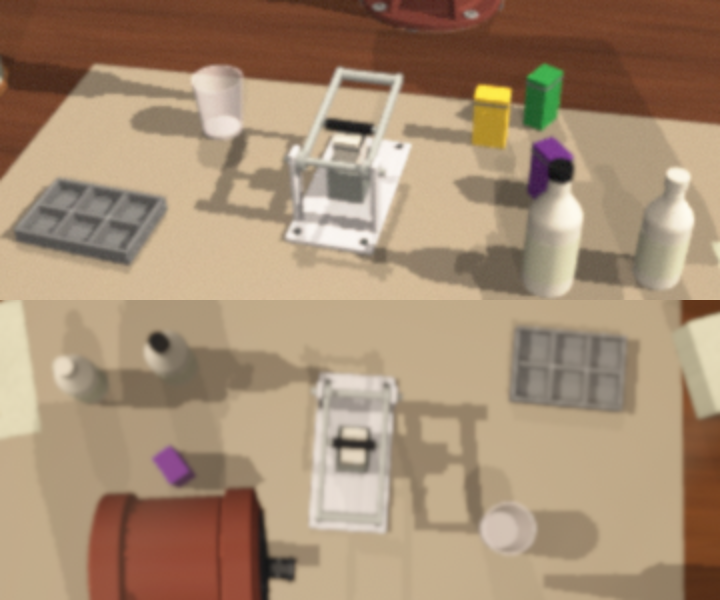

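The clamp is closed with its roller on the cartridge, at (350,127) in the scene half and (354,443) in the top half. The bystanders and look-alikes that can be seen stand where they were, and the robot touches nothing.

```bash
python3 -c "
from plant import manip
print(manip.close_job())"
```

```text
the job is handed in; nothing more can be done
None
```

The job is handed in at about 38 s: the cartridge stands in the pocket, pressed home to a hard stop at about 0.11 rad (commanded stop no higher than 16.5 N on the handle), the clamp is closed on it, the robot is clear, and nothing else appears to have moved.

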